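# Stack the sample cups and hold the cup dispenser's follower back for loading

### The arm

A 6-joint arm with a two-finger parallel gripper is mounted at the origin on the work surface. World frame = base frame: x ahead of the robot, y to its left, z up, the work surface at z = 0. Lengths are in mm, angles in rad, forces in N, time in s.
With the tool pointing down it reaches from about 350 to 875 mm from the base axis. Payload 4.2 kg.
Tool frame: the origin (TCP) lies midway between the tips of the shut fingers; the grasp point (between the pads) lies 19 mm behind it; z points along the fingers, y is the direction in which the jaws open and shut (so a half turn about z gives the same grasp; the last joint's range is limited). The gripper opens to 85 mm and grips with 20 to 120 N. Pads are 22 mm wide; open, the fingers measure 114 mm over their backs; the gripper's body (76 mm by 85 mm) begins 54 mm behind the grasp point. The pads swing forward as they close: fully open they stand 13 mm farther back than shut.
Start: joints at [1.578, 0.385, 0.008, 0, -1.194, -0.259], TCP at [155.686, 605.278, 231.312] pointing down, gripper open.
Joint ranges: [-3.14, 3.14], [-1.21, 2.06], [-1.07, 1.41], [-3.16, 2.05], [-2.99, -0.16], [-3.1, 3.1]. Speed limits (rad/s): [2.79, 2.79, 3.14, 3.14, 3.14, 3.14].

### API

Orientations are given as a unit quaternion [x, y, z, w].
In Python, from bench import arm, eyes, nets gives the robot as it stands.
- The arm moves only by the tool jog_arm, never from a script. Its argument "rows" is a list of rows, each a list of 3 entries, a list of its own where there are three numbers: the shift along the tool's x, y, z in cm, then the turn, a rotation vector about the tool's x, y, z in degrees, then the finger opening in cm, from 0 to 8.54. In form: [[[x, y, z], [ax, ay, az], jaw], ...]. A call has 1 to 10 rows; each row shifts and turns the commanded pose from where the row before left it, along the tool's axes as they then stand; what a row does not reach is not made up. A row lasts 1/8 s, in which the tool goes at most 62.5 mm and 10.7 degrees, less where a joint would pass 70% of its speed; a pose out of reach is approached as far as the arm can. A call with a gripper value outside its range is refused whole. The fingers move at their own pace and stop on an object; the grip force is fixed at half the most. Time passes only in rows, so rows that do not move let the fingers close. It gives the time, the measured TCP pose, the force and the opening at its end, in the units of the state.
- arm.read_state(): the state, without advancing time (a new reading comes with each control period).
- eyes.get_image(name): name is "scene" or "side" or "wrist"; returns the picture (400x640x3 uint8, red, green, blue); there is no depth.
- eyes.camera_model(name): a dict with "K" (3x3 intrinsics, pixels), "rvec" (rotation vector, rad) and "tvec" (3), from world to camera coordinates, as OpenCV has them. Camera axes: x right, y down, z forward; pixel columns grow to the right and rows downward; lengths in mm; the calibration is good to about 2 mm. A picture is of the moment at which its call begins: read the wrist's pose just before it. camera_model takes no time and is no camera call; for the wrist camera it gives the pose at the moment of the call.
- arm.job_done(): hands the job in, once; it reports no verdict.
Trained networks look in the newest picture that a camera, given by its name, has taken for a name from the list of things; names that differ only in an ending like _2 or _b are one class to them, and where a whole thing is asked for, a point or a joint stands for the part that bears it (a point fixed in the world has none). Each returns a list of dicts, best first, with "conf" (0 to 1); they miss things now and then, are a little off and sometimes report something else, mostly with a low value. They report only what shows in the picture. A call takes as long as a camera call. They do not tell look-alikes from the thing itself.
- nets.boxes_of(camera, name): "position" ([column, row] as shares, 0 to 1, of the picture: columns of its width, rows of its height, amid what is visible of it).
The state is a dict: "clock": time; "joints": joint angles; "joint_vel": joint speeds; "joint_efforts": joint torques, N m; "position": TCP position; "ee_rot": TCP orientation; "contact_force": force on the tool from outside, world axes, zero at the start; "wrist_torque": the same for the moment, N m; "gripper_width": finger opening in mm.
Only numpy, scipy, OpenCV 4.12 (cv2) and the standard library are available. Lean on these libraries where they do the work, as an engineer would, in place of code of your own. Each camera call takes 0.05 s, during which the arm holds its last target.

### The job

Help me refill the cup dispenser. Nest the three loose white sample cups, mouth up and fully seated in one another, into one stack standing on the bench; then draw the dispenser's spring-loaded follower back by its black knob until its pointers stand on the load line, and keep holding it there so that I can lay the stack in: finish while still holding it, since it springs back if let go. Leave the jars, the spray bottle and the tube rack where they are.

Things in the scene. Friction and masses are not known exactly. Their poses are not given: they have to be found in the camera images.
- cup_a_mid (a point): One of three identical round white plastic stacking cups, 66 mm high, mouth up on the bench; point on its axis half-way up (33 mm over the foot), z along the axis. Lower part tapers: 35 mm across at the foot, 50 mm at 42 mm height; above that a straight collar, 58 mm outside, 54 mm inside, up to the rim (66 mm). About 25 g.
- cup_b_mid (a point): Second such cup, same point. Nesting: the collar's shoulder (42 mm over the foot) seats on the rim of the cup below, so a seated cup stands 24 mm higher than the one below and only its 24 mm collar shows; about 1.4 mm play all round when seated.
- cup_c_mid (a point): Third such cup, same point.
- pusher: Sprung follower of the fixed steel cup dispenser (open trough 235 mm long, 104 mm wide, flange tops 64 mm high). Bridge plate on the flanges with a push disc (top 85 mm over the bench), stem and knob. Origin on the trough's axis, midway between its two small pointers. Slides along its -x from rest, 120 mm to the load line, 140 mm at most; a spring pulls it back with about 6 to 9 N.
- knob (a point): Centre of the follower's black upright knob: a cylinder 22 mm across, 40 mm high (95 to 135 mm over the bench), 50 mm straight above the pusher's origin. The push disc, 20 to 25 mm from the knob's axis on the +x side, ends 10 mm below the knob, so it can be gripped from above from any side.
- load_line (a point): Point on the trough's axis at flange height (64 mm), midway between the two black 3 mm strokes of the load line across the flanges; the pusher's origin coincides with it when the pointers stand on the line. Its axes are the dispenser's: -x is the pulling direction, +x points to the outlet collar.
- jar_tall: Bystander: glass jar with blue lid, 80 mm diameter, 125 mm high; origin under its centre.
- jar_small: Bystander: glass jar with brown lid, 64 mm diameter, 90 mm high; origin under its centre.
- spray_bottle: Bystander: spray bottle, 66 mm diameter, 187 mm high, spray head to its -x; origin under its centre.
- tube_rack: Bystander: white tube rack, 150 x 70 mm (x, y), 91 mm high over the tubes; origin under its centre.
Things that resemble listed ones, but are neither listed nor needed, are in the scene too. Leave any purple or turquoise look-alike of the part that bears cup_c_mid alone. Leave any purple look-alike of the part that bears cup_b_mid alone.

How it is judged (in metres and radians):
On the way, in this order (a step that is already met when the one before it is completed fails the run):
1. the three cups are nested upright and seated in one stack standing on the bench, let go and at rest (angle between each of cup_a_mid, cup_b_mid, cup_c_mid's own z axis and vertical below 0.1 rad and horizontal distance between cup_a_mid and cup_b_mid below 0.006 m and horizontal distance between each of cup_a_mid, cup_b_mid and cup_c_mid below 0.006 m and distance between cup_a_mid and cup_b_mid below 0.053 m and distance between each of cup_a_mid, cup_b_mid and cup_c_mid below 0.053 m and height (world z) of any of cup_a_mid, cup_b_mid, cup_c_mid below 0.037 m and linear speed of each of cup_a, cup_b, cup_c below 0.02 m/s and contact force between each of cup_a, cup_b, cup_c and the fingers below 0.05 N and contact force between each of cup_a, cup_b, cup_c and the arm below 0.05 N), for 0.2 s.
2. the follower is drawn back with its pointers on the load line (angle between each of cup_a_mid, cup_b_mid, cup_c_mid's own z axis and vertical below 0.1 rad and horizontal distance between cup_a_mid and cup_b_mid below 0.006 m and horizontal distance between each of cup_a_mid, cup_b_mid and cup_c_mid below 0.006 m and distance between cup_a_mid and cup_b_mid below 0.053 m and distance between each of cup_a_mid, cup_b_mid and cup_c_mid below 0.053 m and height (world z) of any of cup_a_mid, cup_b_mid, cup_c_mid below 0.037 m and distance between pusher and load_line below 0.006 m and linear speed of pusher below 0.02 m/s), for 0.3 s.
At the end, for the whole second after the job is handed in: Cups upright (0.1 rad) in one stack on the bench, any order: axes within 6 mm, lowest within 4 mm of the bench, top seated within 5 mm (48 mm over the lowest), still, untouched. Follower still, pointers within 6 mm of the load line, held there by the robot (over 3 N) (all of step 2 and linear speed of each of cup_a, cup_b, cup_c below 0.02 m/s and contact force between each of cup_a, cup_b, cup_c and the fingers below 0.05 N and contact force between each of cup_a, cup_b, cup_c and the arm below 0.05 N and (contact force between pusher and the fingers above 3 N or contact force between pusher and the arm above 3 N)); the arm keeps its last pose, push and grip.
It fails at once if a jar, the spray bottle or the tube rack is moved more than 20 mm (distance of any of jar_tall, jar_small, spray_bottle, tube_rack from where it was at the start of the episode above 0.02 m).
It also fails if it takes over 61 s, if anything falls off the work surface, if the arm or the gripper's body presses on something with over 40 N, if the wrist force passes 120 N, or if a joint passes its speed limit or range.

## Working session

There is one attempt and no reset: what is moved stays moved. The work goes in short steps, Python scripts to look and compute and a tool call to move; the robot and the scene stay as the last step left them, time stands still between calls to the robot, and variables do not carry over. Pictures are saved under pics/ and viewed, and the job is handed in when it is done.

Besides the shell and the picture viewer there is one more tool, called after "Request:" as name(argument=value, ...) on one line, values as JSON. jog_arm: Moves the arm, as the interface text tells. Its arguments: {"type":"object","properties":{"rows":{"type":"array","items":{"type":"array"}}},"required":["rows"]}

```bash
mkdir -p pics; ls; cat > h.py <<'E'
from bench import arm, eyes, nets
import numpy as np, cv2
def snap(c,fn):
    im=eyes.get_image(c); cv2.imwrite('pics/'+fn,cv2.cvtColor(im,cv2.COLOR_RGB2BGR)); return im
def cam(c):
    m=eyes.camera_model(c); K=np.array(m['K'],float); R=cv2.Rodrigues(np.array(m['rvec'],float))[0]; t=np.array(m['tvec'],float).ravel(); return K,R,t
def proj(c,P):
    K,R,t=cam(c); p=(R@np.atleast_2d(P).T).T+t; p=(K@p.T).T; return p[:,:2]/p[:,2:]
def onz(c,uv,z):
    K,R,t=cam(c); d=R.T@np.linalg.inv(K)@np.array([uv[0],uv[1],1.]); o=-R.T@t
    return o+d*(z-o[2])/d[2]
E
python3 - <<'E'
from h import *
for c in ['scene','side','wrist']:
    snap(c,c+'0.png')
    K,R,t=cam(c); print(c,-R.T@t,R[2])
    for n in ['cup_a_mid','pusher','knob','load_line']:
        for d in nets.boxes_of(c,n):
            p=d['position']; uv=(p[0]*640,p[1]*400); print(n,np.round(uv),round(d['conf'],2),onz(c,uv,33 if 'cup' in n else 115 if n=='knob' else 64).round())
print(arm.read_state())
E
```

```text
pics
scene [1042.19400897 -624.78395265 1360.02078099] [-0.34605753  0.42953384 -0.83411322]
cup_a_mid [343. 174.] 0.82 [493. 185.  33.]
pusher [313. 247.] 0.64 [ 609. -124.   64.]
knob [309. 246.] 0.7 [ 616. -149.  115.]
load_line [252. 335.] 0.36 [ 655. -449.   64.]
side [-202.33322154 -845.15860081  751.58424644] [ 0.56583716  0.65034434 -0.50683385]
cup_a_mid [273. 193.] 0.65 [507. 196.  33.]
pusher [376. 220.] 0.83 [ 611. -133.   64.]
pusher [275. 194.] 0.49 [476. 141.  64.]
knob [374. 219.] 0.95 [ 548. -181.  115.]
wrist [223.61263629 587.04097594 373.43897382] [-0.26577641  0.06773646 -0.96165205]
{'clock': 0.75, 'joints': array([ 1.57757626e+00,  3.84650600e-01,  7.88020584e-03,  2.31936684e-05,
       -1.19400015e+00, -2.58618102e-01]), 'joint_vel': array([-0.00099016, -0.00063443, -0.000993  ,  0.00020944, -0.00039404,
        0.00179801]), 'joint_efforts': array([-1.51425104e-05, -3.91995478e+01,  1.88595235e+01,  4.19011116e+00,
       -3.25636092e-04,  1.73778549e-06]), 'position': array([155.70638543, 605.26302195, 231.33760667]), 'ee_rot': array([ 9.92083198e-01, -1.25582359e-01,  8.98299684e-06, -1.42039916e-05]), 'contact_force': array([-0.13073942,  0.1323731 ,  0.46956325]), 'wrist_torque': array([-0.04566405, -0.00752258,  0.0091151 ]), 'gripper_width': 85.50277501424155}
```

View pics/scene0.png

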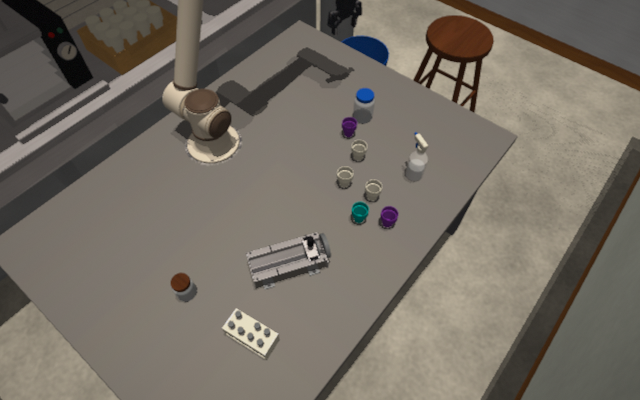

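View pics/side0.png

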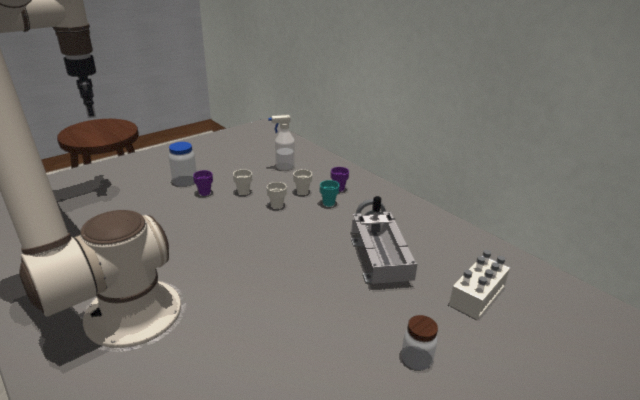

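View pics/wrist0.png

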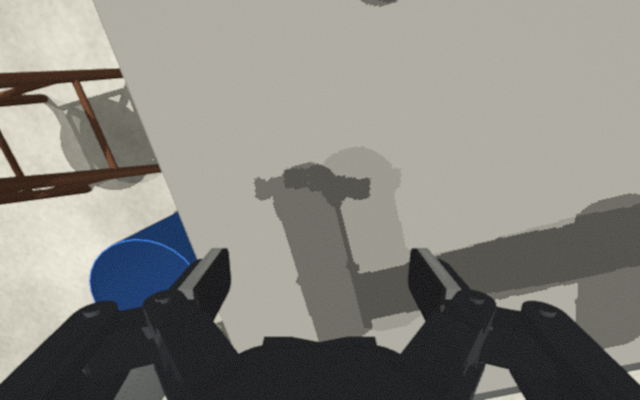

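Scene shows three white cups at (359,151), (345,178) and (373,190), with purple ones at (349,127) and (389,216) and a turquoise one at (360,212). The dispenser is around (288,260) with its knob at (309,243). In the side view the white cups are at (243,183), (277,195) and (303,182).

```bash
python3 - <<'E'
import cv2
a=cv2.imread('pics/scene0.png'); b=cv2.imread('pics/side0.png')
c=cv2.resize(a[110:235,320:420],None,fx=4.8,fy=4.8,interpolation=cv2.INTER_CUBIC); cv2.imwrite('pics/c1.png',c)
c=cv2.resize(b[160:220,185:365],None,fx=4.4,fy=4.4,interpolation=cv2.INTER_CUBIC); 
d=cv2.resize(a[225:295,240:340],None,fx=4.4,fy=4.4,interpolation=cv2.INTER_CUBIC)
cv2.imwrite('pics/c2.png',c);cv2.imwrite('pics/c3.png',d)
c=cv2.resize(b[190:295,340:425],None,fx=5,fy=5,interpolation=cv2.INTER_CUBIC);cv2.imwrite('pics/c4.png',c)
E
```

```text
(no output)
```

View pics/c1.png

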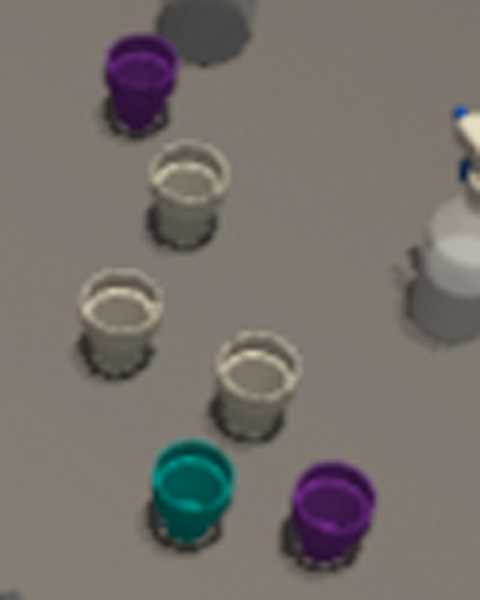

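View pics/c2.png

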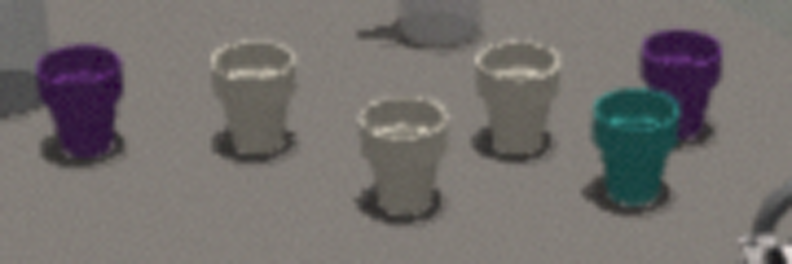

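View pics/c3.png

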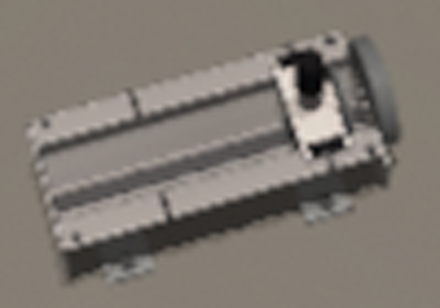

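View pics/c4.png

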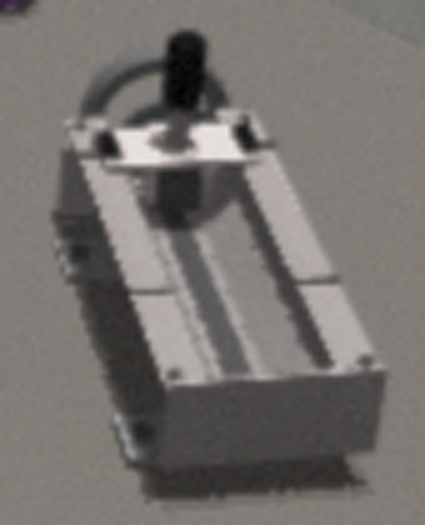

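```bash
cat >> h.py <<'E'
def tri(uv1,uv2,c1='scene',c2='side'):
    P=[]
    for c in (c1,c2):
        K,R,t=cam(c); P.append(K@np.c_[R,t])
    X=cv2.triangulatePoints(P[0],P[1],np.array(uv1,float).reshape(2,1),np.array(uv2,float).reshape(2,1))
    return (X[:3]/X[3]).ravel()
E
python3 - <<'E'
from h import *
A=[(359.6,145.8),(345.2,172.3),(373.75,185.6)]
B=[(242.7,173.9),(276.8,186.6),(302.7,173.6)]
for a,b in zip(A,B): print(onz('scene',a,66).round(1),onz('side',b,66).round(1),tri(a,b).round(1))
for n,a,b in [('LL1',(270.9,248.4),(371,248.4)),('LL2',(277.7,271.6),(404,246))]:
    print(n,onz('scene',a,64).round(1),onz('side',b,64).round(1))
S=lambda x,y:(x/4.4+240,y/4.4+225)
D=lambda x,y:(x/5+340,y/5+190)
print('LLmid', (onz('scene',S(136,103),64)+onz('scene',S(166,205),64))/2,(onz('side',D(155,292),64)+onz('side',D(320,280),64))/2)
for n,u,v in [('corners',(35,130),(170,378)),('corners2',(72,245),(380,368)),('c3',(335,38),(75,125)),('c4',(390,155),(265,110))]:
    print(n,onz('scene',S(*u),64).round(1),onz('side',D(*v),64).round(1))
print('knob top',onz('scene',S(311,57),135).round(1),onz('side',D(186,40),135).round(1))
print('pointers',onz('scene',S(290,60),68).round(1),onz('scene',S(328,148),68).round(1),onz('side',D(106,146),68).round(1),onz('side',D(246,136),68).round(1))
# mouth pixel scale
print('wrist cam rel', eyes.camera_model('wrist'))
for n,p in [('turq',(189/4.8+320,468/4.8+110)),('purp',(333/4.8+320,492/4.8+110)),('purp0',(141/4.8+320,62/4.8+110))]:
    print(n,onz('scene',p,66).round(1))
print('spray',onz('scene',(415,175),0).round(), 'jar',onz('scene',(364,115),40).round())
E
```

```text
[473.6 303.7  66. ] [470.  301.4  66. ] [472.5 305.6  63.4]
[507.4 173.6  66. ] [506.  172.1  66. ] [507.2 174.   64.9]
[618.9 192.   66. ] [618.  191.1  66. ] [618.8 192.2  65.4]
LL1 [ 509.8 -213.9   64. ] [ 508.8 -215.2   64. ]
LL2 [ 580.3 -258.8   64. ] [ 579.7 -258.4   64. ]
LLmid [ 545.09913477 -236.30044021   64.        ] [ 544.22986823 -236.81500135   64.        ]
corners [ 469.  -275.9   64. ] [ 466.6 -266.7   64. ]
corners2 [ 550.6 -322.3   64. ] [ 549.  -322.4   64. ]
c3 [586.  -80.9  64. ] [582.8 -81.3  64. ]
c4 [ 676.8 -128.5   64. ] [ 675.7 -134.1   64. ]
knob top [ 607.8 -132.9  135. ] [ 603.4 -136.   135. ]
pointers [ 573.9 -117.7   68. ] [ 640.6 -154.    68. ] [ 576.8 -110.9   68. ] [ 642.9 -149.9   68. ]
wrist cam rel {'K': array([[299.8035571 ,   0.        , 319.11595049],
       [  0.        , 299.8035571 , 199.66722543],
       [  0.        ,   0.        ,   1.        ]]), 'rvec': array([-1.80906925,  2.33436558,  0.32577251]), 'tvec': array([624.02108735, -35.13178515, 378.78021326])}
turq [634.4  88.1  66. ]
purp [723.3 136.6  66. ]
purp0 [375.5 369.3  66. ]
spray [687. 371.   0.] jar [381. 460.  40.]
```

```bash
cat >> h.py <<'E'
from scipy.spatial.transform import Rotation as Ro
def to(tgt,pos=None,jawdeg=None):
    s=arm.read_state(); R=Ro.from_quat(s['ee_rot']); p=np.array(s['position'] if pos is None else pos)
    M=R.as_matrix(); y=M[:,1]; ja=np.degrees(np.arctan2(y[1],y[0]))
    print('shift cm',(R.inv().apply(np.array(tgt)-p)/10).round(2),'jaw',round(ja,2),'tilt',np.degrees(np.arccos(-M[2,2])).round(2))
def st():
    s=arm.read_state(); print('t',round(s['clock'],2),'pos',s['position'].round(1),'F',s['contact_force'].round(1),'w',round(s['gripper_width'],1),'q',s['joints'].round(2))
E
python3 - <<'E'
from h import *
to((472.5,303.5,200)); st()
E
```

```text
shift cm [38.2  21.33  3.13] jaw -104.43 tilt 0.0
t 0.75 pos [155.7 605.3 231.3] F [-0.1  0.1  0.5] w 85.5 q [ 1.58  0.38  0.01  0.   -1.19 -0.26]
```

Request:
jog_arm(rows=[[[4.78, 2.67, 0.39], [0, 0, 0], 7.6], [[4.78, 2.67, 0.39], [0, 0, 0], 7.6], [[4.78, 2.67, 0.39], [0, 0, 0], 7.6], [[4.78, 2.67, 0.39], [0, 0, 0], 7.6], [[4.78, 2.67, 0.39], [0, 0, 0], 7.6], [[4.78, 2.67, 0.39], [0, 0, 0], 7.6], [[4.78, 2.67, 0.39], [0, 0, 0], 7.6], [[4.74, 2.64, 0.39], [0, 0, 0], 7.6], [[0, 0, 0], [0, 0, 8.3], 7.6], [[0, 0, 0], [0, 0, 8.3], 7.6]])

```text
clock: 2.0
position: [473.2, 302.6, 200.0]
ee_rot: [0.963, -0.271, -0.0, 0.0]
contact_force: [0.5, -0.0, 0.2]
gripper_width: 75.9
```

```bash
python3 - <<'E'
from h import *
st(); snap('wrist','w1.png'); to((472.5,303.5,200))
print(proj('wrist',[(472.5,303.5,66),(507.,173.5,66)]))
E
```

```text
t 2.0 pos [473.2 302.6 200. ] F [ 0.5 -0.   0.2] w 75.9 q [ 0.86  0.3  -0.2   0.   -1.07  0.16]
shift cm [-0.06 -0.02  0.01] jaw -121.55 tilt 0.0
[[318.22694909 192.02203174]
 [425.6447509   82.54101315]]
```

View pics/w1.png

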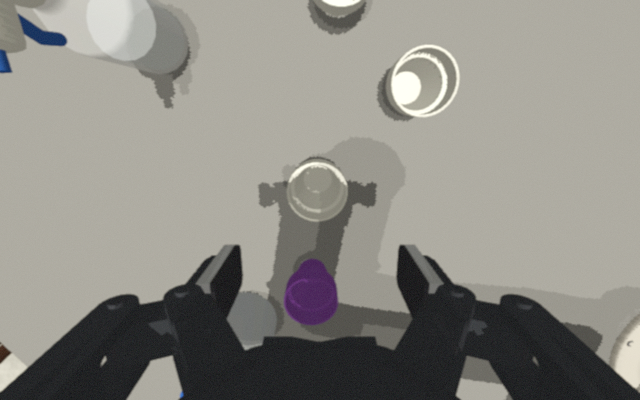

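The white cup rim is at about (317,191) and the second at (425.5,81), within 1.5 px of my estimates.

```bash
python3 - <<'E'
from h import *
print(onz('wrist',(317.5,191.2),66),onz('wrist',(425.5,81),66))
im=cv2.imread('pics/w1.png'); g=im.min(axis=2)
for n,(x0,x1,y0,y1) in {'1':(270,365,145,235),'2':(370,480,25,140)}.items():
    m=(g[y0:y1,x0:x1]>205).astype(np.uint8)
    pts=cv2.findNonZero(m); 
    h=cv2.convexHull(pts); e=cv2.fitEllipse(h); c=(e[0][0]+x0,e[0][1]+y0); print(n,c,e[1],onz('wrist',c,66))
E
```

```text
[473.54863464 303.66592505  66.        ] [508.18662205 173.0593531   66.        ]
1 (317.0007133483887, 186.30345153808594) (47.74736404418945, 55.972137451171875) [477.86377043 301.56126247  66.        ]
2 (425.00306701660156, 80.41566848754883) (65.72601318359375, 73.63072967529297) [508.83495081 173.21690019  66.        ]
```

Request:
jog_arm(rows=[[[-0.02, -0.09, 4], [0, 0, 0], 7.6], [[0, 0, 4], [0, 0, 0], 7.6], [[0, 0, 4], [0, 0, 0], 7.6], [[0, 0, 2.5], [0, 0, 0], 7.6], [[0, 0, 1.5], [0, 0, 0], 7.6], [[0, 0, 0], [0, 0, 0], 5.0], [[0, 0, 0], [0, 0, 0], 5.0], [[0, 0, 0], [0, 0, 0], 5.0], [[0, 0, 0], [0, 0, 0], 5.0]])

```text
clock: 3.18
position: [473.1, 304.7, 40.9]
ee_rot: [0.964, -0.267, 0.0, -0.001]
contact_force: [0.1, -0.1, -1.0]
gripper_width: 56.9
```

```bash
python3 - <<'E'
from h import *
st(); snap('wrist','w2.png'); print(proj('wrist',[(473.5,303.5,66)]))
E
```

```text
t 3.17 pos [473.1 304.7  40.9] F [ 0.1 -0.1 -1. ] w 56.9 q [ 0.86  0.49 -0.38  0.   -0.71  0.17]
[[319.44868999 279.05738517]]
```

View pics/w2.png

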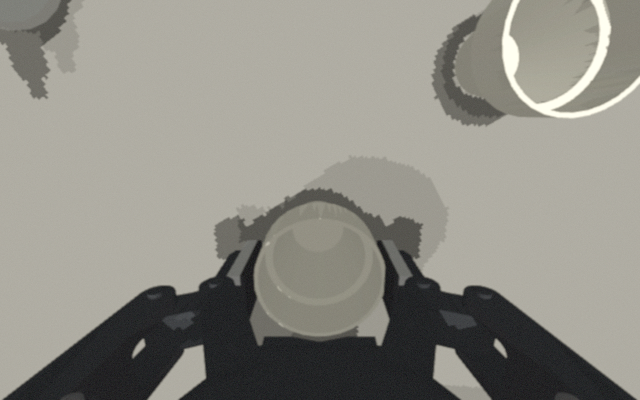

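```bash
cat >> h.py <<'E'
def rimbox(c,x,y,z,r=29):
    a=np.linspace(0,2*np.pi,73); P=np.c_[x+r*np.cos(a),y+r*np.sin(a),np.full(73,z)]
    q=proj(c,P); return q.min(0).round(1),q.max(0).round(1)
def fitrim(c,box,z,r=29,g=(500,200)):
    from scipy.optimize import least_squares
    b=np.array(box,float)
    f=lambda p:np.r_[rimbox(c,p[0],p[1],p[2] if len(p)>2 else z,r)]-b
    o=least_squares(f,g,diff_step=1e-3); return o.x.round(1),f(o.x).round(1)
E
python3 - <<'E'
from h import *
print(fitrim('wrist',(254,202,385,337),66,g=(473,303)))
print(fitrim('wrist',(254,202,385,337),66,g=(473,303,66)))
E
```

```text
(array([476.5, 302. ]), array([-1.8,  6.7,  0.6, -8.5]))
(array([478. , 300.7,  69.8]), array([-3.3,  4.8,  3.5, -6.5]))
```

```bash
python3 - <<'E'
from h import *
for z in (66,68): print(z,rimbox('wrist',473.3,304.2,z), rimbox('wrist',475,303,z))
im=cv2.imread('pics/w2.png')[180:350,230:410]; cv2.imwrite('pics/w2c.png',cv2.resize(im,None,fx=4,fy=3.5,interpolation=cv2.INTER_CUBIC))
E
```

```text
66 (array([252.1, 217.7]), array([384.5, 335.5])) (array([252.2, 212.9]), array([385.1, 331.7]))
68 (array([251.1, 219.3]), array([385.4, 338.6])) (array([251.2, 214.4]), array([386.1, 334.8]))
```

View pics/w2c.png

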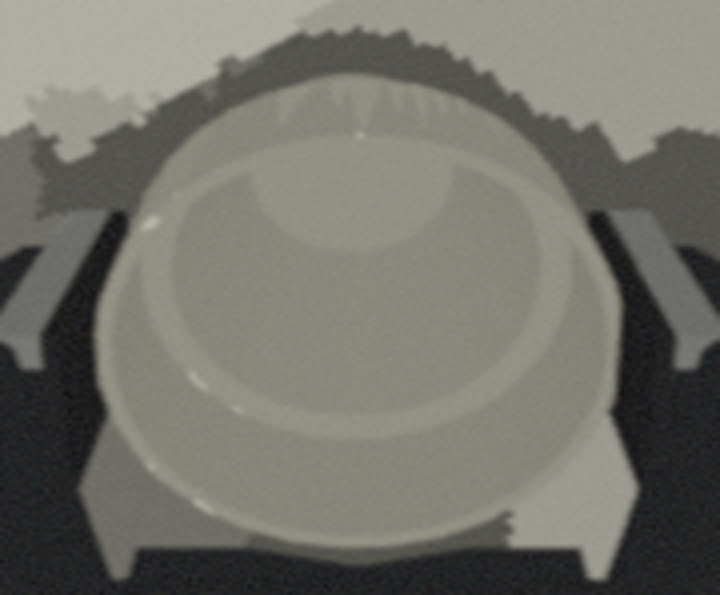

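Request:
jog_arm(rows=[[[0, 0, -2], [0, 0, 0], 5.0], [[0, 0, -4], [0, 0, 0], 5.0], [[0, 0, -4], [0, 0, 0], 5.0], [[0, 0, 0], [0, 0, 0], 5.0]])

```text
clock: 3.72
position: [474.5, 306.0, 144.1]
ee_rot: [0.964, -0.267, 0.002, -0.004]
contact_force: [0.0, 0.2, -1.0]
gripper_width: 57.2
```

```bash
python3 - <<'E'
from h import *
st(); to((507.9,173.6,141))
E
```

```text
t 3.73 pos [474.5 306.  144.1] F [ 0.   0.2 -1. ] w 57.2 q [ 0.86  0.36 -0.27  0.   -0.93  0.17]
shift cm [9.68 9.63 0.25] jaw -120.99 tilt 0.49
```

Request:
jog_arm(rows=[[[2.4, 2.4, 0], [0, 0, 0], 5.0], [[2.4, 2.4, 0], [0, 0, 0], 5.0], [[2.4, 2.4, 0], [0, 0, 0], 5.0], [[2.4, 2.4, 0], [0, 0, 0], 5.0], [[0, 0, 0], [0, 0, 0], 5.0], [[0, 0, 0], [0, 0, 0], 5.0]])

```text
clock: 4.47
position: [505.3, 172.7, 139.6]
ee_rot: [0.964, -0.268, -0.0, 0.0]
contact_force: [-0.1, -0.1, -0.8]
gripper_width: 56.8
```

```bash
python3 - <<'E'
from h import *
st(); to((507.9,173.6,100)); snap('wrist','w3.png'); st()
print(rimbox('wrist',508,173.2,66))
E
```

```text
t 4.47 pos [505.3 172.7 139.6] F [-0.1 -0.1 -0.8] w 56.8 q [ 0.63  0.32 -0.34 -0.   -0.91  0.4 ]
shift cm [ 0.18 -0.21  3.96] jaw -121.04 tilt 0.04
t 4.53 pos [505.3 173.1 139.7] F [-0.6 -0.4  0.4] w 56.8 q [ 0.63  0.32 -0.34 -0.   -0.91  0.4 ]
(array([277.9, 170.3]), array([354.8, 243.7]))
```

View pics/w3.png

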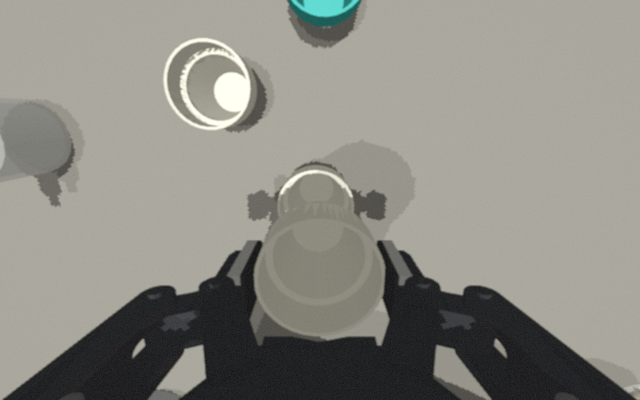

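Request:
jog_arm(rows=[[[0.2, -0.18, 1], [0, 0, 0], 5.0], [[0, 0, 2], [0, 0, 0], 5.0], [[0, 0, 2], [0, 0, 0], 5.0], [[0, 0, 1], [0, 0, 0], 5.0], [[0, 0, 0.7], [0, 0, 0], 5.0], [[0, 0, 0.5], [0, 0, 0], 5.0], [[0, 0, 0.2], [0, 0, 0], 5.0], [[0, 0, 0], [0, 0, 0], 5.0]])

```text
clock: 5.52
position: [508.4, 173.2, 66.3]
ee_rot: [0.964, -0.267, 0.0, -0.0]
contact_force: [-0.4, -0.2, -0.2]
gripper_width: 56.7
```

```bash
python3 - <<'E'
from h import *
print(fitrim('wrist',(164,38,253,130),66,g=(620,190)))
st(); to((507.9,173.6,65)); snap('wrist','w4.png');snap('side','s4.png')
b=cv2.imread('pics/side0.png');b=cv2.imread('pics/s4.png')
cv2.imwrite('pics/s4c.png',cv2.resize(b[140:220,225:345],None,fx=6,fy=6,interpolation=cv2.INTER_CUBIC))
E
```

```text
(array([602. , 174.2]), array([-20.9, -17.8,  20.2,  27.6]))
t 5.53 pos [508.4 173.2  66.3] F [-0.4 -0.2 -0.2] w 56.7 q [ 0.63  0.42 -0.42  0.   -0.74  0.4 ]
shift cm [-0.06 -0.01  0.13] jaw -121.03 tilt 0.03
```

View pics/w4.png

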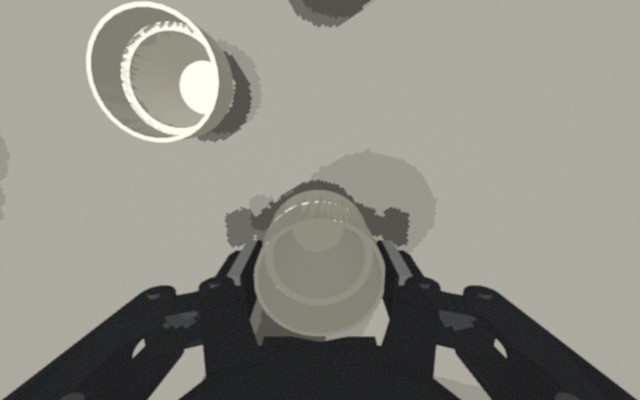

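View pics/s4c.png

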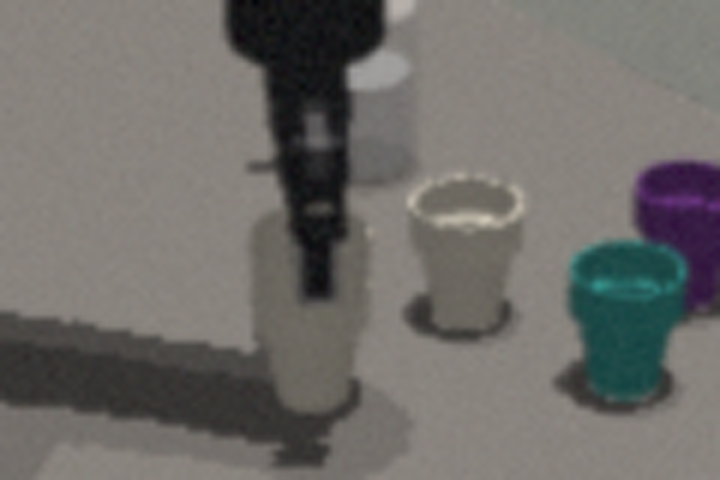

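The cup is nested over the base to within about 1 mm of seating. I'll lower it the last bit and release.

Request:
jog_arm(rows=[[[-0.05, 0, 0.1], [0, 0, 0], 5.0], [[0, 0, 0.05], [0, 0, 0], 5.0], [[0, 0, 0], [0, 0, 0], 5.0], [[0, 0, 0], [0, 0, 0], 7.4], [[0, 0, 0], [0, 0, 0], 7.4], [[0, 0, 0], [0, 0, 0], 7.4], [[0, 0, -3], [0, 0, 0], 7.4], [[0, 0, -5], [0, 0, 0], 7.4], [[0, 0, -5], [0, 0, 0], 7.4], [[0, 0, -1], [0, 0, 0], 7.4]])

```text
clock: 6.88
position: [509.5, 174.4, 208.8]
ee_rot: [0.964, -0.267, 0.003, -0.003]
contact_force: [-0.2, 0.4, -0.3]
gripper_width: 74.0
```

```bash
python3 - <<'E'
from h import *
st(); snap('wrist','w5.png')
for p in [(508,173.2,90),(508,173.2,66),(618.7,191.5,66)]: print(rimbox('wrist',*p))
snap('side','s5.png'); st()
b=cv2.imread('pics/s5.png')
cv2.imwrite('pics/s5c.png',cv2.resize(b[140:220,225:345],None,fx=6,fy=6,interpolation=cv2.INTER_CUBIC))
E
```

```text
t 6.88 pos [509.5 174.4 208.8] F [-0.2  0.4 -0.3] w 74.0 q [ 0.63  0.25 -0.25  0.   -1.07  0.4 ]
(array([288.5, 164.5]), array([352.9, 226.8]))
(array([291. , 160.5]), array([350.4, 218.2]))
(array([207.7,  63. ]), array([272.2, 131. ]))
t 6.97 pos [508.1 173.8 205.9] F [-0.8  0.5  0.1] w 73.9 q [ 0.63  0.25 -0.25 -0.   -1.06  0.4 ]
```

View pics/w5.png

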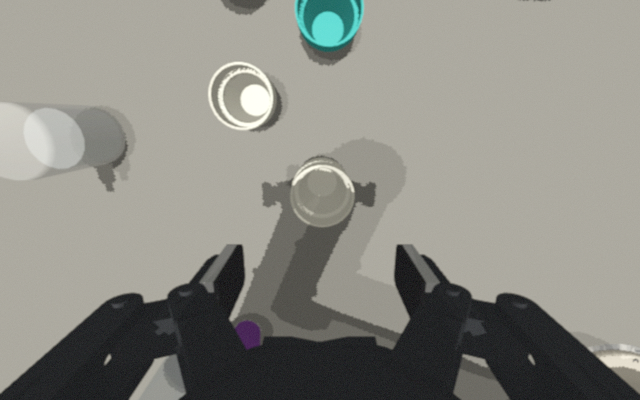

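View pics/s5c.png

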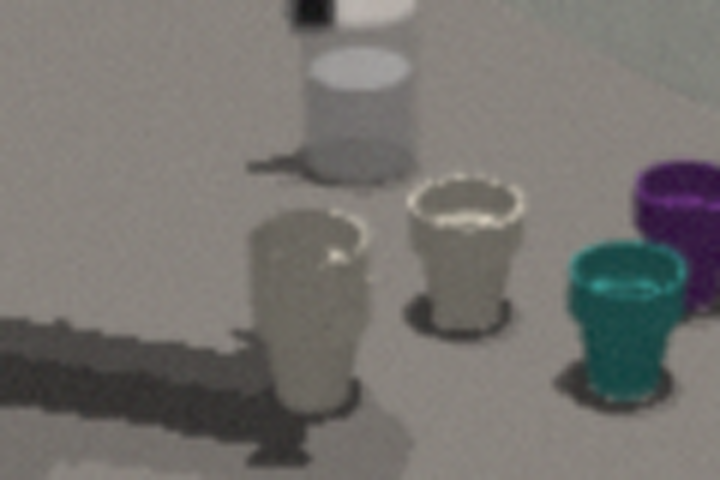

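```bash
python3 - <<'E'
from h import *
to((618.7,191.5,180),pos=(507.7,173.6,204.8))
E
```

```text
shift cm [ 8.59 -7.25  2.51] jaw -121.04 tilt 0.18
```

Request:
jog_arm(rows=[[[2.86, -2.42, 0.5], [0, 0, 0], 7.6], [[2.86, -2.42, 1], [0, 0, 0], 7.6], [[2.86, -2.42, 1], [0, 0, 0], 7.6], [[0, 0, 0], [0, 0, 0], 7.6], [[0, 0, 0], [0, 0, 0], 7.6], [[0, 0, 0], [0, 0, 0], 7.6]])

```text
clock: 7.72
position: [617.9, 191.3, 179.6]
ee_rot: [0.964, -0.267, -0.0, 0.0]
contact_force: [0.1, 0.3, 0.6]
gripper_width: 75.8
```

```bash
python3 - <<'E'
from h import *
st(); snap('wrist','w6.png')
for p in [(508,173.2,90),(618.7,191.5,66)]: print(rimbox('wrist',*p))
to((618.7,191.5,41));im=cv2.imread('pics/w6.png'); cv2.imwrite('pics/w6c.png',cv2.resize(im[130:270,240:580],None,fx=2.3,fy=2.3,interpolation=cv2.INTER_CUBIC))
E
```

```text
t 7.72 pos [617.9 191.3 179.6] F [0.1 0.3 0.6] w 75.8 q [ 0.55  0.46 -0.01 -0.   -1.1   0.48]
(array([367.2, 267. ]), array([432.8, 324.2]))
(array([285.2, 163.8]), array([350.7, 227.1]))
shift cm [ 0.05 -0.04 13.9 ] jaw -121.0 tilt 0.02
```

View pics/w6.png

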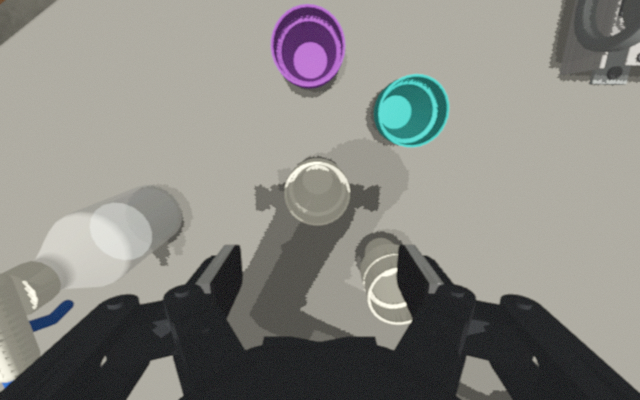

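Request:
jog_arm(rows=[[[0.1, -0.03, 3], [0, 0, 0], 7.6], [[0, 0, 4], [0, 0, 0], 7.6], [[0, 0, 4], [0, 0, 0], 7.6], [[0, 0, 2], [0, 0, 0], 7.6], [[0, 0, 0.9], [0, 0, 0], 7.6], [[0, 0, 0], [0, 0, 0], 5.0], [[0, 0, 0], [0, 0, 0], 5.0], [[0, 0, 0], [0, 0, 0], 5.0], [[0, 0, 0], [0, 0, 0], 5.0]])

```text
clock: 8.9
position: [620.4, 191.5, 41.8]
ee_rot: [0.964, -0.267, 0.001, -0.001]
contact_force: [-0.0, 0.1, 2.9]
gripper_width: 56.5
```

```bash
python3 - <<'E'
from h import *
st(); snap('wrist','w7.png')
s=arm.read_state()['position']
print(rimbox('wrist',s[0],s[1],66), rimbox('wrist',619,191.3,66))
im=cv2.imread('pics/w7.png')[180:350,230:410]; cv2.imwrite('pics/w7c.png',cv2.resize(im,None,fx=4,fy=3.5,interpolation=cv2.INTER_CUBIC))
E
```

```text
t 8.9 pos [620.4 191.5  41.8] F [-0.   0.1  2.9] w 56.5 q [ 0.55  0.6  -0.15  0.   -0.82  0.48]
(array([252.3, 217.8]), array([383.5, 334.7])) (array([254.4, 220.3]), array([385.3, 336.7]))
```

View pics/w7c.png

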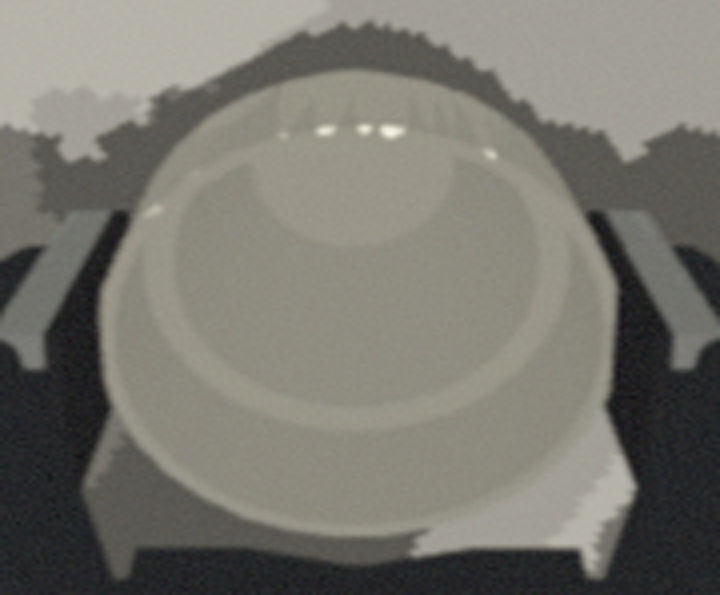

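Request:
jog_arm(rows=[[[0, 0, -2], [0, 0, 0], 5.0], [[0, 0, -4], [0, 0, 0], 5.0], [[0, 0, -4], [0, 0, 0], 5.0], [[0, 0, -2], [0, 0, 0], 5.0], [[0, 0, 0], [0, 0, 0], 5.0], [[0, 0, 0], [0, 0, 0], 5.0]])

```text
clock: 9.7
position: [618.8, 190.8, 159.0]
ee_rot: [0.964, -0.268, -0.001, 0.001]
contact_force: [0.4, 0.1, -0.4]
gripper_width: 56.3
```

```bash
python3 - <<'E'
from h import *
st(); to((507.4,173.4,162))
E
```

```text
t 9.7 pos [618.8 190.8 159. ] F [ 0.4  0.1 -0.4] w 56.3 q [ 0.55  0.48 -0.03 -0.   -1.07  0.48]
shift cm [-8.65  7.24 -0.26] jaw -121.05 tilt 0.16
```

Request:
jog_arm(rows=[[[-2, 1.6, 0], [0, 0, 0], 5.0], [[-3, 2.5, 0], [0, 0, 0], 5.0], [[-2.4, 2.14, 0], [0, 0, 0], 5.0], [[-1.25, 1, 0], [0, 0, 0], 5.0], [[0, 0, 0], [0, 0, 0], 5.0], [[0, 0, 0], [0, 0, 0], 5.0], [[0, 0, 0], [0, 0, 0], 5.0]])

```text
clock: 10.58
position: [508.9, 173.8, 160.1]
ee_rot: [0.964, -0.268, -0.0, 0.0]
contact_force: [-0.7, 1.0, 0.8]
gripper_width: 56.7
```

```bash
python3 - <<'E'
from h import *
st(); to((507.4,173.4,90));snap('wrist','w8.png'); to((507.4,173.4,90)); print(rimbox('wrist',508.1,173,90))
im=cv2.imread('pics/w8.png')[150:350,230:410]; cv2.imwrite('pics/w8c.png',cv2.resize(im,None,fx=3,fy=3,interpolation=cv2.INTER_CUBIC))
E
```

```text
t 10.57 pos [508.9 173.8 160.1] F [-0.7  1.   0.8] w 56.7 q [ 0.63  0.3  -0.31  0.   -0.96  0.4 ]
shift cm [-0.11  0.11  7.01] jaw -121.05 tilt 0.03
shift cm [-0.1   0.1   7.01] jaw -121.05 tilt 0.03
(array([280.8, 174.6]), array([358.6, 248.5]))
```

View pics/w8c.png

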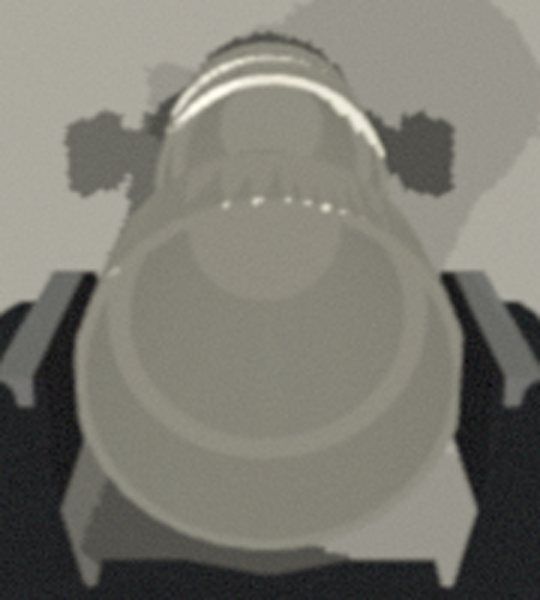

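Request:
jog_arm(rows=[[[-0.1, 0.1, 1], [0, 0, 0], 5.0], [[0, 0, 2], [0, 0, 0], 5.0], [[0, 0, 1.6], [0, 0, 0], 5.0], [[0, 0, 1], [0, 0, 0], 5.0], [[0, 0, 0.7], [0, 0, 0], 5.0], [[0, 0, 0.5], [0, 0, 0], 5.0], [[0, 0, 0.2], [0, 0, 0], 5.0], [[0, 0, 0], [0, 0, 0], 5.0], [[0, 0, 0], [0, 0, 0], 5.0]])

```text
clock: 11.75
position: [507.1, 173.5, 91.0]
ee_rot: [0.964, -0.267, 0.0, -0.0]
contact_force: [0.5, 0.3, -0.2]
gripper_width: 56.5
```

```bash
python3 - <<'E'
from h import *
st(); to((507.4,173.4,89));snap('side','s8.png'); st()
b=cv2.imread('pics/s8.png')
cv2.imwrite('pics/s8c.png',cv2.resize(b[140:220,225:345],None,fx=6,fy=6,interpolation=cv2.INTER_CUBIC))
E
```

```text
t 11.75 pos [507.1 173.5  91. ] F [ 0.5  0.3 -0.2] w 56.5 q [ 0.63  0.38 -0.4   0.   -0.79  0.4 ]
shift cm [ 0.03 -0.01  0.2 ] jaw -121.02 tilt 0.05
t 11.8 pos [507.1 173.5  91. ] F [-1.1  0.5 -0.4] w 56.2 q [ 0.63  0.38 -0.4   0.   -0.79  0.4 ]
```

View pics/s8c.png

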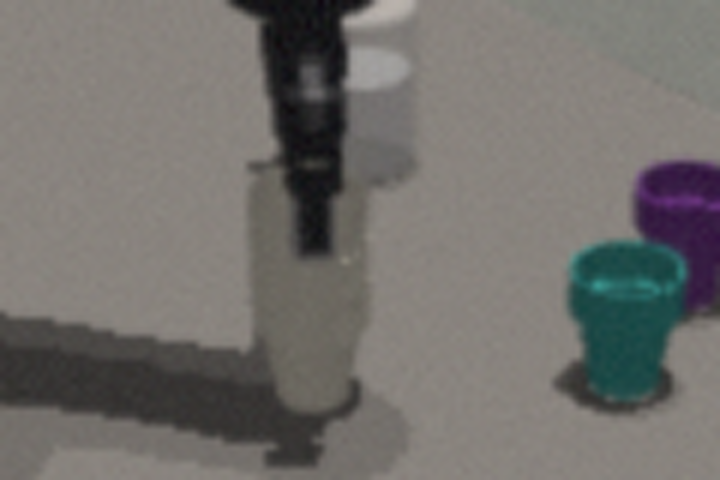

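Nested and straight, with about 2 mm left to seat. I'll lower it and release.

Request:
jog_arm(rows=[[[0.02, 0, 0.12], [0, 0, 0], 5.0], [[0, 0, 0.08], [0, 0, 0], 5.0], [[0, 0, 0.04], [0, 0, 0], 5.0], [[0, 0, 0], [0, 0, 0], 5.0], [[0, 0, 0], [0, 0, 0], 7.4], [[0, 0, 0], [0, 0, 0], 7.4], [[0, 0, 0], [0, 0, 0], 7.4]])

```text
clock: 12.68
position: [507.0, 173.2, 87.9]
ee_rot: [0.964, -0.268, -0.0, 0.0]
contact_force: [0.1, -0.0, -0.7]
gripper_width: 74.0
```

Request:
jog_arm(rows=[[[0, 0, -2], [0, 0, 0], 7.4], [[0, 0, -4], [0, 0, 0], 7.4], [[0, 0, -5], [0, 0, 0], 7.4], [[0, 0, -2], [0, 0, 0], 7.4], [[0, 0, 0], [0, 0, 0], 7.4], [[0, 0, 0], [0, 0, 0], 7.4]])

```text
clock: 13.42
position: [506.3, 172.9, 216.7]
ee_rot: [0.964, -0.268, -0.001, 0.001]
contact_force: [0.1, -0.7, 0.6]
gripper_width: 74.1
```

```bash
python3 - <<'E'
from h import *
st(); snap('side','s9.png'); snap('wrist','w9.png');snap('scene','c9.png')
print(rimbox('wrist',508.1,173,114)); print(rimbox('wrist',508.1,173,90)); print(rimbox('side',508.1,173,114)); print(rimbox('scene',508.1,173,114))
b=cv2.imread('pics/s9.png')[140:220,225:345];c=cv2.imread('pics/c9.png')[140:220,290:410]
o=np.vstack([cv2.resize(x,None,fx=3.7,fy=3.7,interpolation=cv2.INTER_CUBIC) for x in (b,c)])
w=cv2.resize(cv2.imread('pics/w9.png')[120:300,240:400],None,fx=2,fy=2)
o2=np.zeros((592,444+320,3),np.uint8);o2[:,:444]=o[:592];o2[:360,444:]=w;cv2.imwrite('pics/m9.png',o2)
E
```

```text
t 13.43 pos [506.3 172.9 216.7] F [ 0.1 -0.7  0.6] w 74.1 q [ 0.63  0.24 -0.23 -0.   -1.1   0.4 ]
(array([282.8, 164.9]), array([351.2, 230.7]))
(array([285.7, 160.5]), array([348.4, 221.3]))
(array([266.8, 167.3]), array([286.9, 176.4]))
(array([337.6, 157.6]), array([354.4, 171. ]))
```

View pics/m9.png

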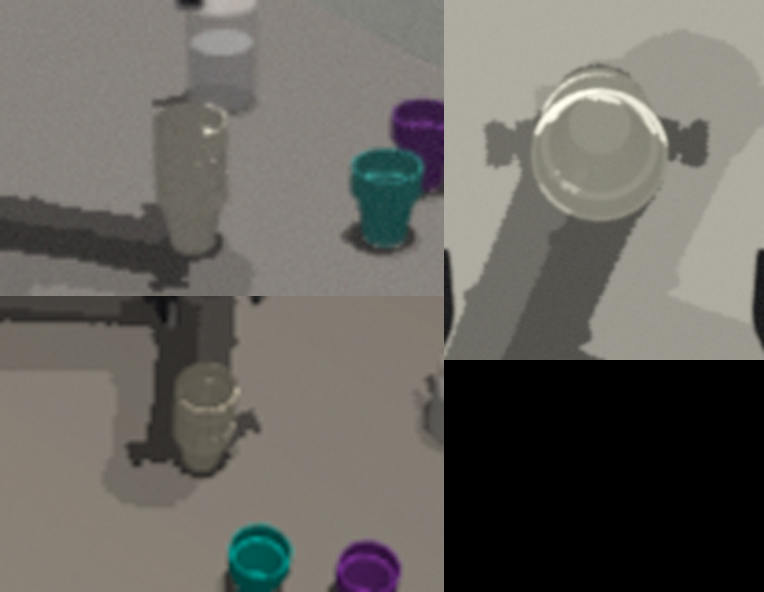

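Top rim in the wrist view is at x 283.5–351.5, y 164–230.5, and the prediction for a fully seated third cup (z=114) is 282.8–351.2, 164.9–230.7. So the stack is seated. Now the follower.

```bash
python3 - <<'E'
from h import *
to((606,-134,200)); st()
for z in (64,85,95,105,115): print(z,proj('side',(628,-98,z)).round(1))
E
```

```text
shift cm [24.35 21.16  1.69] jaw -121.03 tilt 0.18
t 13.57 pos [506.5 172.9 216.6] F [0.1 0.  0.3] w 74.1 q [ 0.63  0.25 -0.23 -0.   -1.1   0.4 ]
64 [[371.3 212.1]]
85 [[371.9 205.5]]
95 [[372.2 202.4]]
105 [[372.5 199.2]]
115 [[372.8 195.9]]
```

Request:
jog_arm(rows=[[[3, 2.6, 0], [0, 0, 0], 5.0], [[4, 3.5, 0], [0, 0, 0], 5.0], [[4, 3.5, 0.4], [0, 0, 0], 5.0], [[4, 3.5, 0.4], [0, 0, 0], 5.0], [[4, 3.5, 0.4], [0, 0, 0], 5.0], [[3.4, 2.9, 0.4], [0, 0, 0], 5.0], [[1.95, 1.66, 0], [0, 0, 0], 5.0], [[0, 0, 0], [0, 0, 0], 5.0], [[0, 0, 0], [0, 0, 0], 5.0]])

```text
clock: 14.7
position: [606.3, -133.2, 201.4]
ee_rot: [0.964, -0.267, -0.001, 0.0]
contact_force: [-0.2, -1.0, -0.2]
gripper_width: 50.0
```

```bash
python3 - <<'E'
from h import *
st(); snap('wrist','w10.png')
for p in [(606,-134,135)]: print(rimbox('wrist',*p,r=11))
print(proj('wrist',[(545,-236.5,64)]))
E
```

```text
t 14.7 pos [ 606.3 -133.2  201.4] F [-0.2 -1.  -0.2] w 50.0 q [ 0.04  0.4  -0.05 -0.   -1.13  0.99]
(array([305. , 199.1]), array([334.9, 227.6]))
[[443.65355039 189.4232832 ]]
```

View pics/w10.png

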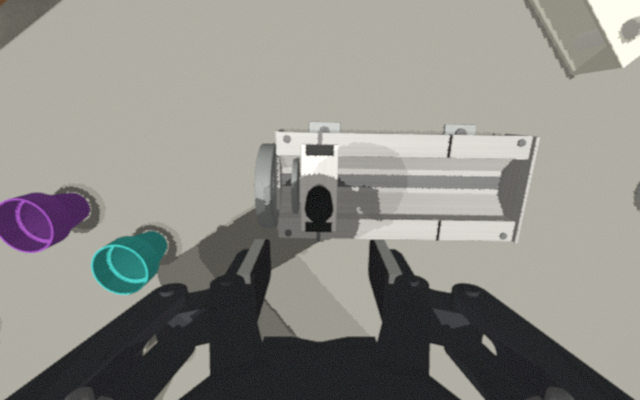

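```bash
python3 - <<'E'
from h import *
im=cv2.imread('pics/w10.png'); cv2.imwrite('pics/w10c.png',cv2.resize(im[120:255,250:550],None,fx=2.65,fy=2.65,interpolation=cv2.INTER_CUBIC))
E
```

```text
(no output)
```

View pics/w10c.png

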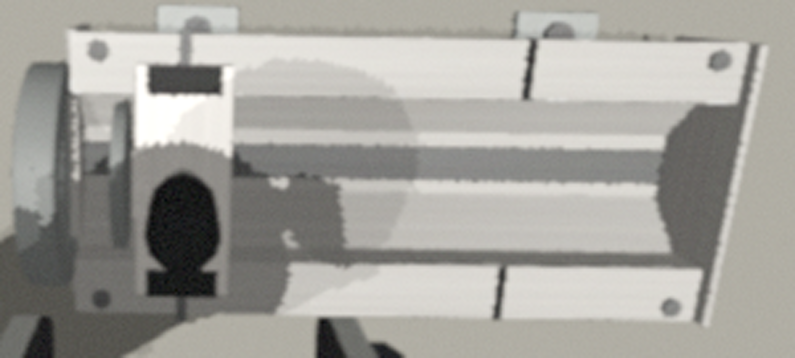

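```bash
python3 - <<'E'
from h import *
f=lambda x,y,z=64:onz('wrist',(x/2.65+250,y/2.65+120),z)
a,b=f(534,42),f(497,318); c,d=f(526,100),f(504,267)
print(a,b,(a+b)/2,c,d,(c+d)/2)
u=(a-b)[:2]; n=np.array([-u[1],u[0]]); n=n/np.linalg.norm(n); print('axis deg',np.degrees(np.arctan2(*n[::-1])))
p,q=f(185,50),f(181.5,305); print('pointers',p,q,(p+q)/2)
# flange edges direction
for e in [((68,32),(765,44)),((75,312),(700,322)),((230,95),(740,105)),((290,262),(700,268))]:
    v=f(*e[1])-f(*e[0]); print(np.degrees(np.arctan2(v[1],v[0])))
# knob top ellipse
print('knob',fitrim('wrist',(250+146/2.65,120+172/2.65,250+219/2.65,120+272/2.65),135,r=11,g=(607,-133)))
for P in [(607,-133),(608.5,-134),(605,-132)]: print(P,rimbox('wrist',*P,135,r=11),rimbox('wrist',*P,95,r=11))
E
```

```text
[ 587.57614762 -263.74171516   64.        ] [ 499.97195617 -209.26071401   64.        ] [ 543.7740519  -236.50121459   64.        ] [ 570.59607571 -253.08854248   64.        ] [ 517.46583537 -220.21199989   64.        ] [ 544.03095554 -236.65027119   64.        ]
axis deg 58.1225407747835
pointers [ 647.35914404 -158.98543705   64.        ] [ 566.53696536 -108.94855281   64.        ] [ 606.9480547  -133.96699493   64.        ]
-121.96677797914626
-122.01857065347599
-122.12869204864239
-121.91098644475356
knob (array([ 612.7, -137.2]), array([-1.3,  4.3,  1.4, -4.4]))
(607, -133) (array([303.1, 198.7]), array([333.1, 227.1])) (array([305.4, 185.9]), array([330.9, 210.5]))
(608.5, -134) (array([303.2, 196.3]), array([333.2, 224.9])) (array([305.5, 183.9]), array([331.1, 208.5]))
(605, -132) (array([303.4, 201.6]), array([333.3, 229.9])) (array([305.7, 188.5]), array([331.1, 212.9]))
```

```bash
python3 - <<'E'
from h import *
st(); to((607.2,-133.8,103)); 
E
```

```text
t 14.75 pos [ 606.4 -132.8  201.8] F [ 0.   0.4 -0.2] w 50.0 q [ 0.04  0.4  -0.05 -0.   -1.13  0.99]
shift cm [0.13 0.04 9.88] jaw -120.98 tilt 0.06
```

Request:
jog_arm(rows=[[[0.13, 0.04, 2], [0, 0, 1], 5.0], [[0, 0, 3], [0, 0, 0], 5.0], [[0, 0, 3], [0, 0, 0], 5.0], [[0, 0, 1.8], [0, 0, 0], 5.0], [[0, 0, 0], [0, 0, 0], 5.0]])

```text
clock: 15.38
position: [606.5, -133.5, 102.9]
ee_rot: [0.961, -0.275, -0.002, 0.0]
contact_force: [-0.3, -0.8, 0.2]
gripper_width: 50.1
```

```bash
python3 - <<'E'
from h import *
st(); snap('wrist','w11.png'); snap('side','s11.png')
a=cv2.resize(cv2.imread('pics/w11.png')[180:400,200:440],None,fx=1.65,fy=1.65);b=cv2.resize(cv2.imread('pics/s11.png')[160:280,330:460],None,fx=3,fy=3)
o=np.zeros((400,800,3),np.uint8);o[:363,:396]=a;o[:360,400:790]=b;cv2.imwrite('pics/m11.png',o)
E
```

```text
t 15.38 pos [ 606.5 -133.5  102.9] F [-0.3 -0.8  0.2] w 50.1 q [ 0.04  0.49 -0.16 -0.   -0.92  0.97]
```

View pics/m11.png

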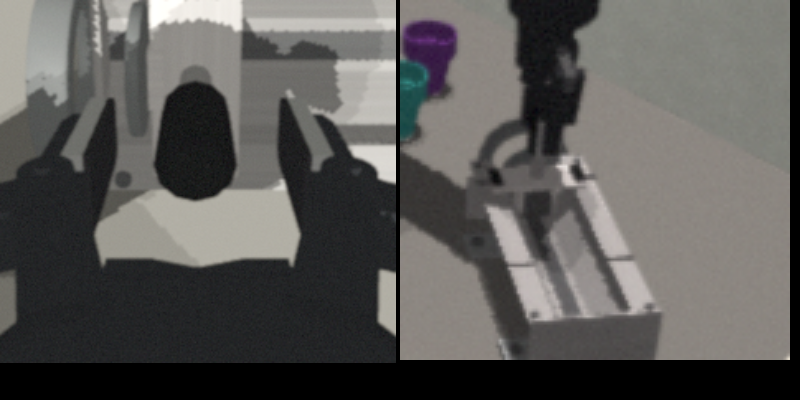

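Knob is centred between the fingers (left panel, about x 197). Close.

Request:
jog_arm(rows=[[[0, 0, 0], [0, 0, 0], 1.6], [[0, 0, 0], [0, 0, 0], 1.6], [[0, 0, 0], [0, 0, 0], 1.6], [[0, 0, 0], [0, 0, 0], 1.6], [[0, 0, 0], [0, 0, 0], 1.6]])

```text
clock: 16.1
position: [608.5, -134.1, 105.7]
ee_rot: [0.961, -0.276, 0.001, -0.001]
contact_force: [-0.5, 4.6, 6.2]
gripper_width: 19.9
```

```bash
python3 - <<'E'
from h import *
st(); to((544,-236.6,103)); d=120*np.array([np.cos(np.radians(58.3)),np.sin(np.radians(58.3))]); s=arm.read_state()['position']; to((s[0]-d[0],s[1]-d[1],103))
E
```

```text
t 16.1 pos [ 608.5 -134.1  105.7] F [-0.5  4.6  6.2] w 19.9 q [ 0.04  0.49 -0.16 -0.   -0.92  0.97]
shift cm [-0.04 12.11  0.25] jaw -121.99 tilt 0.16
shift cm [ 0.06 12.    0.25] jaw -121.99 tilt 0.16
```

Request:
jog_arm(rows=[[[0, 0.5, -0.2], [0, 0, 0], 1.6], [[0, 1.5, 0], [0, 0, 0], 1.6], [[0, 2, 0], [0, 0, 0], 1.6], [[0, 2, 0], [0, 0, 0], 1.6], [[0, 2, 0], [0, 0, 0], 1.6], [[0, 1.5, 0], [0, 0, 0], 1.6], [[0, 1.2, 0], [0, 0, 0], 1.6], [[0, 0.7, 0], [0, 0, 0], 1.6], [[0, 0.3, 0], [0, 0, 0], 1.6], [[0, 0, 0], [0, 0, 0], 1.6]])

```text
clock: 17.35
position: [547.1, -232.5, 105.7]
ee_rot: [0.961, -0.276, 0.001, -0.001]
contact_force: [3.4, 7.6, -3.1]
gripper_width: 20.1
```

```bash
python3 - <<'E'
from h import *
st(); to((544,-236.6,104)); snap('wrist','w12.png'); snap('scene','c12.png'); snap('side','s12.png');st()
cv2.imwrite('pics/c12c.png',cv2.resize(cv2.imread('pics/c12.png')[205:295,240:340],None,fx=5,fy=5,interpolation=cv2.INTER_CUBIC))
cv2.imwrite('pics/s12c.png',cv2.resize(cv2.imread('pics/s12.png')[190:295,340:425],None,fx=5,fy=5,interpolation=cv2.INTER_CUBIC))
E
```

```text
t 17.35 pos [ 547.1 -232.5  105.7] F [ 3.4  7.6 -3.1] w 20.1 q [-0.13  0.45 -0.23 -0.   -0.89  1.14]
shift cm [-0.04  0.51  0.17] jaw -122.04 tilt 0.23
t 17.5 pos [ 547.1 -232.3  105.7] F [ 3.9  6.3 -1.9] w 19.6 q [-0.13  0.45 -0.23 -0.   -0.89  1.14]
```

View pics/w12.png

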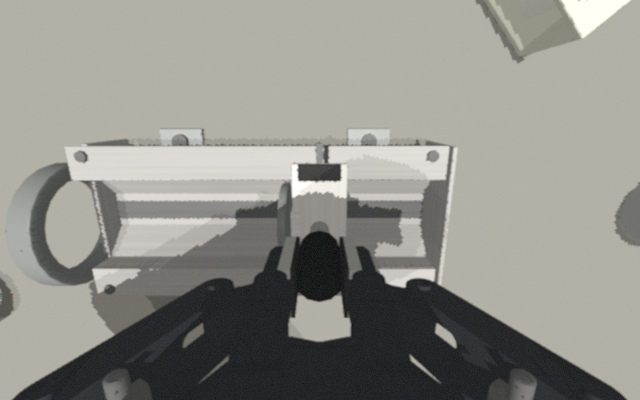

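View pics/c12c.png

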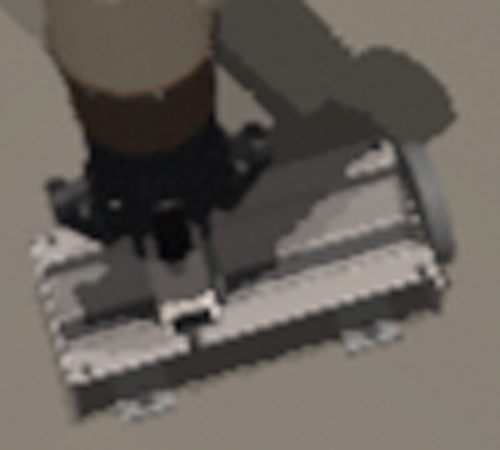

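View pics/s12c.png

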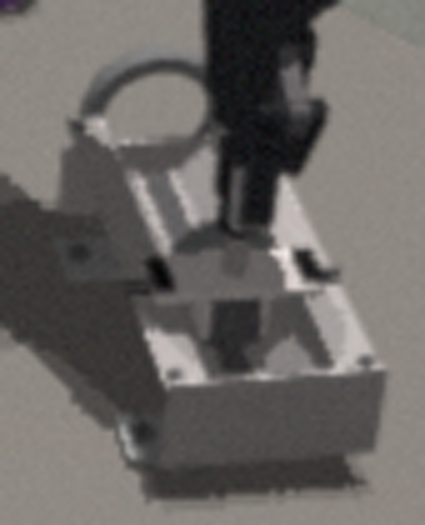

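```bash
python3 - <<'E'
from h import *
cv2.imwrite('pics/w12c.png',cv2.resize(cv2.imread('pics/w12.png')[130:200,270:380],None,fx=7,fy=7,interpolation=cv2.INTER_CUBIC))
a=onz('wrist',(320,150),64);b=onz('wrist',(325,150),64);print(np.linalg.norm(a-b)/5)
E
```

```text
0.6093316283364313
```

View pics/w12c.png

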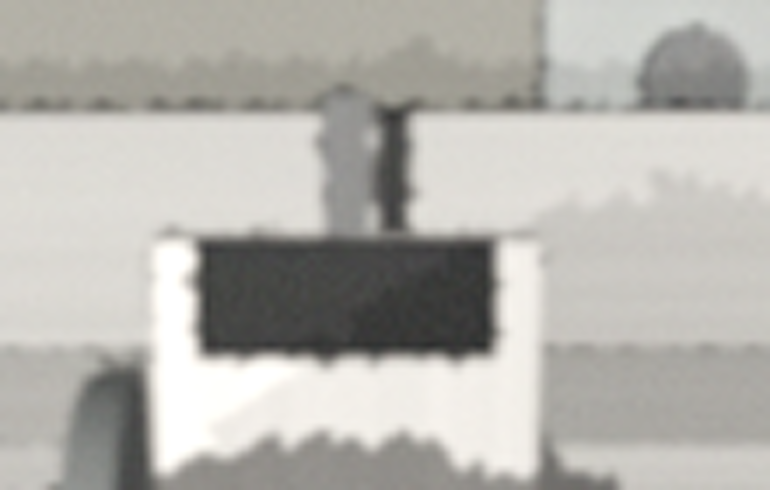

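The grey pointer is about 6.4 px (about 4 mm) short of the black stroke, so I'll pull a little further.

Request:
jog_arm(rows=[[[0, 0.25, 0], [0, 0, 0], 1.6], [[0, 0.2, 0], [0, 0, 0], 1.6], [[0, 0, 0], [0, 0, 0], 1.6], [[0, 0, 0], [0, 0, 0], 1.6]])

```text
clock: 18.0
position: [544.8, -236.1, 105.7]
ee_rot: [0.961, -0.276, 0.001, -0.001]
contact_force: [4.3, 6.8, -1.1]
gripper_width: 19.8
```

```bash
python3 - <<'E'
from h import *
st(); to((544,-236.6,104)); snap('wrist','w13.png'); 
cv2.imwrite('pics/w13c.png',cv2.resize(cv2.imread('pics/w13.png')[130:200,270:380],None,fx=7,fy=7,interpolation=cv2.INTER_CUBIC))
E
```

```text
t 18.0 pos [ 544.8 -236.1  105.7] F [ 4.3  6.8 -1.1] w 19.8 q [-0.14  0.45 -0.24 -0.   -0.88  1.15]
shift cm [-0.04  0.09  0.17] jaw -122.03 tilt 0.23
```

View pics/w13c.png

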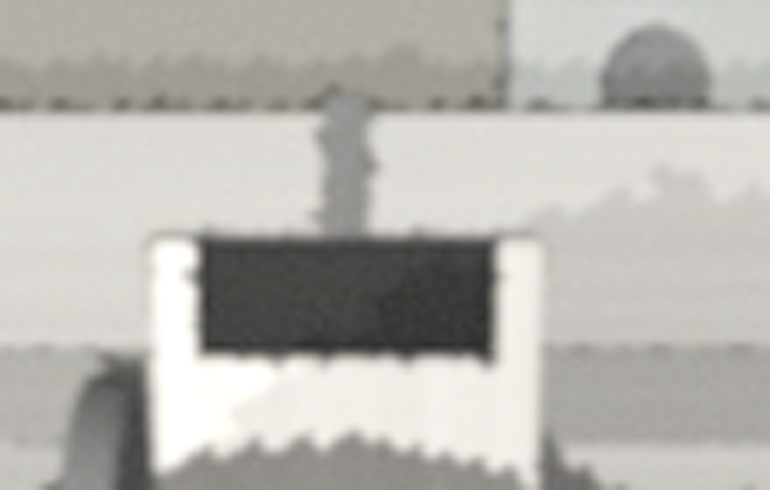

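The pointer now fully covers the stroke. I'll hold still, check the stack and bystanders, then hand in.

Request:
jog_arm(rows=[[[0, 0, 0], [0, 0, 0], 1.6], [[0, 0, 0], [0, 0, 0], 1.6], [[0, 0, 0], [0, 0, 0], 1.6], [[0, 0, 0], [0, 0, 0], 1.6], [[0, 0, 0], [0, 0, 0], 1.6], [[0, 0, 0], [0, 0, 0], 1.6]])

```text
clock: 18.8
position: [544.8, -236.0, 105.8]
ee_rot: [0.961, -0.276, 0.001, -0.001]
contact_force: [4.1, 6.9, -2.7]
gripper_width: 20.0
```

```bash
python3 - <<'E'
from h import *
st(); snap('side','s14.png'); snap('wrist','w14.png')
a=cv2.imread('pics/s14.png'); o=np.zeros((500,800,3),np.uint8); o[:400,:640]=a
o[:240,560:800]=cv2.resize(a[150:220,240:310],(240,240)); o[260:500,480:800]=cv2.resize(cv2.imread('pics/w14.png')[130:200,275:368],(320,240)); cv2.imwrite('pics/m14.png',o)
E
```

```text
t 18.8 pos [ 544.8 -236.   105.8] F [ 4.1  6.9 -2.7] w 20.0 q [-0.14  0.45 -0.24 -0.   -0.88  1.15]
```

View pics/m14.png

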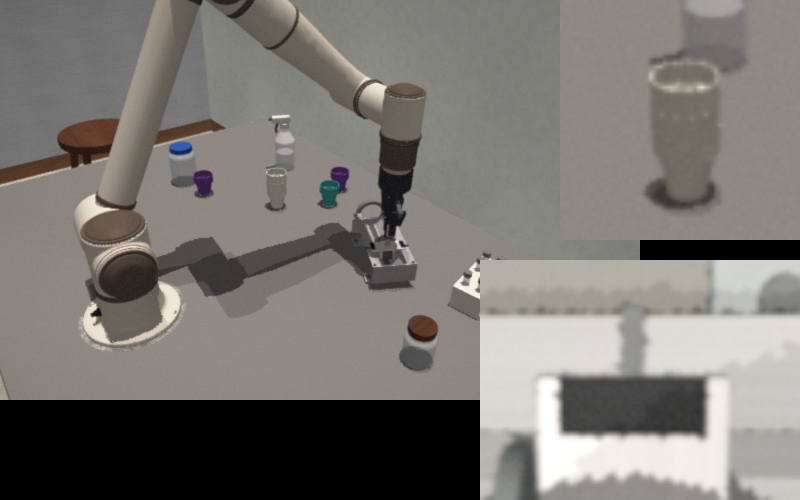

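The stack stands straight at (277,190), the bystanders are where they were, and the pointer still covers the stroke.

```bash
python3 - <<'E'
from h import *
print(arm.job_done()); st()
E
```

```text
the job is handed in; nothing more can be done
None
the job is handed in; nothing more can be done
```

The three white cups are nested in one stack on the bench, and the follower is drawn back to the load line with the gripper still holding its knob. I handed the job in at about 18.8 s of the 61 s; no verdict was reported.

- **Stack:** I left the cup at about (508, 173) mm in place and nested the other two into it, then let go. The top rim matched the image position for a fully seated third cup (114 mm) within about 1 px. The final side view shows the stack upright and untouched.
- **Follower:** The first pull stopped about 4 mm short of the load line, so I pulled about 4.5 mm more. I only checked the pointer on one flange; it now covers the stroke, within about 1 mm. The other pointer was out of view under the gripper.
- **Hold:** The wrist reading stayed steady at about 8 N (4.1, 6.9 N in the bench plane), with the gripper closed on the knob at 20 mm.
- **Bystanders:** The jars, spray bottle, tube rack and the coloured look-alike cups looked where they had been. I judged that by eye from the side view, where the rack was partly hidden, and did not measure it.

The measured arm position was often 1–2 mm off the commanded one, so I went by the measured positions and the camera images instead. No check failed.

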